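# Shut the open draw latch of a field instrument case

## Robot

A 7-joint arm with a two-finger parallel gripper is mounted at the origin on the work surface. World frame = base frame: x ahead of the robot, y to its left, z up, the work surface at z = 0. Lengths are in mm, angles in rad, forces in N, time in s.
With the tool pointing down it reaches from about 425 to 975 mm from the base axis. Payload 16.7 kg.
Tool frame: the origin (TCP) lies between the finger pads; the fingertips stand 14 mm ahead of it and the grasp point (between the pads) lies 5 mm behind it (ctrl.nose_length is the z of the fingertips in the tool frame, in mm); z points along the fingers, y is the direction in which the jaws open and shut (so a half turn about z gives the same grasp; the last joint's range is limited). The gripper opens to 85 mm and grips with 20 to 120 N. Pads are 22 mm wide; open, the fingers measure 114 mm over their backs; the gripper's body (76 mm by 85 mm) begins 54 mm behind the grasp point. The pads swing forward as they close: fully open they stand 13 mm farther back than shut.
Start: joints at [0.97, 0.426, 0.074, 1.606, -0.034, 1.111, -0.067], TCP at [294.66, -607.25, 245.302] pointing down, gripper open.
Joint ranges: [-2.85, 2.85], [-0.5, 2.14], [-1.23, 1.37], [0.21, 2.46], [-1.02, 4.16], [0.16, 2.05], [-2.73, 2.73]. Speed limits (rad/s): [1.89, 1.89, 2.39, 2.39, 3.01, 3.01, 3.01].

## Interface

Orientations are given as a 3x3 rotation matrix whose columns are the frame's x, y, z axes.
In Python, from bench import status, vision, order, ctrl gives the robot as it stands.
- The arm moves only by the tool apply_moves, never from a script. Its argument "rows" is a list of rows, each a list of 3 entries, a list of its own where there are three numbers: the closure, from 0 (fully open) to 1 (shut), then the shift along the tool's x, y, z in m, then the turn, a rotation vector about the tool's x, y, z in rad. A call has 1 to 12 rows; each row shifts and turns the commanded pose from where the row before left it, along the tool's axes as they then stand; what a row does not reach is not made up. A row lasts 1/8 s, in which the tool goes at most 62.5 mm and 10.7 degrees, less where a joint would pass 70% of its speed; a pose out of reach is approached as far as the arm can. A call is refused whole if a number of a shift passes 0.0625 or a number of a turn 0.188, either way. A call with a gripper value outside its range is refused whole. The fingers move at their own pace and stop on an object; "squeeze" is the grip in N (left out, the last holds). Time passes only in rows, so rows that do not move let the fingers close. It gives the time, the measured TCP pose, the force and the opening at its end, in the units of the state.
- status.sense(): the state, without advancing time (a new reading comes with each control period).
- vision.snapshot(name): name is "scene" or "top" or "wrist"; returns a dict with "img" (480x640x3 uint8, red, green, blue), "K" (3x3 intrinsics, pixels), "eye" and "rotation" of the camera in the world; the wrist camera has in their place "hand_eye" (4x4, takes a point from camera to tool coordinates, whose origin is the TCP and whose axes are the flange's). Camera axes: x right, y down, z forward; pixel columns grow to the right and rows downward; lengths in mm; the calibration is good to about 2 mm. A picture is of the moment at which its call begins: read the wrist's pose just before it. There is no depth.
- order.job_done(): hands the job in, once; it reports no verdict.
The state is a dict: "time": time; "joint_pos": joint angles; "joint_velocities": joint speeds; "joint_efforts": joint torques, N m; "ee_pos": TCP position; "tool_rot": TCP orientation; "wrist_force": force on the tool from outside, world axes, zero at the start; "torque": the same for the moment, N m; "finger_gap": finger opening in mm.
Only numpy, scipy, OpenCV 4.12 (cv2) and the standard library are available. Lean on these libraries where they do the work, as an engineer would, in place of code of your own. Each camera call takes 0.05 s, during which the arm holds its last target. There are 200 camera calls.

## Task

One of the two draw latches on top of the standing instrument case is still open: hook its wire loop over its keeper, so that the cross bar is caught under the keeper's lip, then press the lever over centre until it lies flat. Finish with a steady fingertip push of about 20 N on the flat lever for half a second to seat the gasket, then let go; never press more than 28 N on the lever or case, do not force the loop if it catches on the keeper, and leave the other things where they are.

Things in the scene. Friction and masses are not known exactly. Their poses are not given: they have to be found in the camera images.
- case: Black hard case standing upright, fixed: 220 mm deep (x), 420 wide (y), top face at 160 mm. Origin: centre of the underside. On its top, at about +135 and -135 mm in y, are two draw latches, lever bases towards -x (the robot), keepers towards +x. One is open, the other shut; either may be on either side. Between them lies a folded handle: 25 mm high, y within +-62, x -52 to -38.
- seat_l (a point): Seat of the +y keeper, axes as the case: where the loop bar's centre lies when it rests on the keeper's landing and touches its post. 14 mm above the case top. To hook, bring the bar down on the landing with its centre 6 to 12 mm beyond the seat in +x, then draw it in -x under the lip until the post stops it.
- seat_r (a point): The same for the keeper on the case's -y side.
- keeper_l: Rigid steel keeper on the +y side, 26 mm wide (y); origin at its foot on the case top, 14 mm under the seat; axes as the case. Landing: flat, 11 mm above the origin, to x = +17 mm. Post: its +x face is at x = -3 mm. Lip on the post: overhangs to x = +2.5 mm, from 19.5 mm to 24 mm high, so the slot under it is 8.5 mm high for the 6 mm bar.
- keeper_r: The same keeper on the case's -y side.
- bar (a point): Middle of the cross bar (6 mm thick, along y) of the open latch's steel wire loop. From its ends two side rails (5 mm thick, 47 mm over their outer sides, 37 mm between) run along this frame's -x, free for 42 mm, to the lever, where the loop is hinged 67 mm from the bar. Pinch the rails from above on their outer sides. The loop stands up at a slant and stays where left.
- bail (a joint): Stretch of the open latch's loop, which is sprung, in m: 0 = unstretched, 12 N per mm, at most 0.010; about 0.003 to 0.007 when the latch is shut on its keeper.
- pivot (a point): Pivot of the open latch's lever: 14 mm above the case top, as high as the seats, 53 mm (+-1.5) in -x of its keeper's seat. Axis: the case's y. The loop's hinge is on the lever 20 mm from the pivot, 0.17 rad below the handle's direction.
- press_spot (a point): Point on the upper face of the open latch's lever handle (steel strip 30 mm wide, 5 mm thick, reaching 82 mm from the pivot): 62 mm from the pivot along the strip and 6.5 mm off it. With the lever flat it lies 62 mm in -x of the pivot and 6.5 mm above it. Press here.
- lever (a joint): Opening of the open latch's lever in rad: 0 = flat, pointing to -x from the pivot, rigid stop; 1.57 = upright; at most 2.1. It stays where left and moves with the loop: about 1.1 (+-0.1) with the bar in its seat, 1.65 with the bar 9 mm beyond. Pressed down when hooked it resists with 2 to 6 N at the press spot, passes centre near 0.17, then goes flat by itself.
- cap_center (a point): Loose black connector cap, 34 mm across, 22 mm high, standing on the case top between the keepers: its centre. Leave it alone.
- tape: Loose roll of black tape on the table, 72 mm across, 19 mm high; origin under its centre. Leave it alone.
- driver: Loose orange screwdriver lying on the table, along its x. Leave it alone.
- crimper: Loose crimping pliers with blue handles lying on the table, about 160 mm long. Leave them alone.
- meter: Loose yellow multimeter on the table, 150 x 78 x 35 mm; origin under its centre. Leave it alone.
- terminals: Loose white terminal block on the table, 24 x 90 x 25 mm; origin under its centre. Leave it alone.
- lugs: Loose open cardboard tray on the table, 100 x 130 x 45 mm; origin under its centre. Leave it alone.

How it is judged:
By the outcome, as a careful person would: the job done as asked, in the order asked, and still so for the second after the job is handed in, with the robot touching nothing.
It also fails if it takes over 61 s, if anything falls off the work surface, if the arm or the gripper's body presses on something with over 40 N, if the wrist force passes 120 N, or if a joint passes its speed limit or range.

## Working session

There is one attempt and no reset: what is moved stays moved. The work goes in short steps, Python scripts to look and compute and a tool call to move; the robot and the scene stay as the last step left them, time stands still between calls to the robot, and variables do not carry over. Pictures are saved under pics/ and viewed, about 8 in all and at most 12, crops included, and the job is handed in when it is done.

Besides the shell and the picture viewer there is one more tool, called after "Request:" by a JSON object that holds its "api" and its "payload". apply_moves: Moves the arm, as the interface text tells. Its arguments: {"type":"object","properties":{"rows":{"type":"array","items":{"type":"array"}},"squeeze":{"type":"number"}},"required":["rows"]}

```bash
ls; mkdir -p pics; cat > h.py <<'E'
import numpy as np, cv2
from bench import status, vision, order, ctrl
def cam(name):
    s=status.sense(); d=vision.snapshot(name)
    K=np.array(d['K'],float)
    if name=='wrist':
        T=np.array(d['hand_eye'],float); R0=np.array(s['tool_rot']); p=np.array(s['ee_pos'])
        R=R0@T[:3,:3]; e=R0@T[:3,3]+p
    else: R=np.array(d['rotation'],float); e=np.array(d['eye'],float)
    return np.array(d['img']),K,R,e
def save(n,tag):
    img,K,R,e=cam(n); cv2.imwrite(f'pics/{tag}.png',img[:,:,::-1]); np.savez(f'pics/{tag}.npz',K=K,R=R,e=e,img=img)
def load(tag): d=np.load(f'pics/{tag}.npz'); return d['K'],d['R'],d['e']
def ray(tag,u,v):
    K,R,e=load(tag); r=R@np.linalg.inv(K)@[u,v,1.]; return e,r/np.linalg.norm(r)
def plane(tag,u,v,z):
    e,r=ray(tag,u,v); return e+r*(z-e[2])/r[2]
def proj(tag,P):
    K,R,e=load(tag); q=K@(R.T@(np.array(P,float)-e)); return q[:2]/q[2]
def tri(*tuv):
    A=0;b=0
    for t,u,v in tuv:
        e,r=ray(t,u,v); M=np.eye(3)-np.outer(r,r); A=A+M; b=b+M@e
    return np.linalg.solve(A,b)
E
python3 - <<'E'
from h import *
for n in('scene','top'): save(n,n+'0')
s=status.sense(); print(s)
for n in('scene0','top0'): print(load(n))
a=cv2.imread('pics/scene0.png');b=cv2.imread('pics/top0.png')
E
```

```text
pics
{'time': 0.1, 'joint_pos': array([ 0.96948092,  0.4266805 ,  0.07385099,  1.60655035, -0.0341309 ,
        1.11081907, -0.06710994]), 'joint_velocities': array([-1.14193775e-03, -1.66360835e-03, -5.88465348e-05, -2.40840990e-03,
       -5.27571346e-04, -1.41689722e-03,  5.30630670e-04]), 'joint_efforts': array([ 6.42975792e-03, -9.51537895e+01,  3.77063245e+00, -4.64402676e+01,
        1.95651082e-02,  6.54783755e-03,  2.05621819e-05]), 'ee_pos': array([ 294.53165021, -606.94711754,  244.66994574]), 'tool_rot': array([[ 8.99679405e-01,  4.36550844e-01, -5.73446941e-04],
       [ 4.36551217e-01, -8.99678791e-01,  1.05213508e-03],
       [-5.66075948e-05, -1.19692322e-03, -9.99999282e-01]]), 'wrist_force': array([ 0.30165841,  0.12160741, -0.01736165]), 'torque': array([-0.00352822,  0.03743943, -0.0093769 ]), 'finger_gap': 85.35469972535076}
(array([[451.45954965,   0.        , 315.77147346],
       [  0.        , 451.45954965, 236.52898768],
       [  0.        ,   0.        ,   1.        ]]), array([[-4.83693552e-01,  5.01328275e-01, -7.17433278e-01],
       [ 8.75237267e-01,  2.76564367e-01, -3.96827264e-01],
       [-5.24247750e-04, -8.19867130e-01, -5.72553590e-01]]), array([1285.75522709,  427.36004677,  762.38667373]))
(array([[498.2541562 ,   0.        , 314.58268934],
       [  0.        , 498.2541562 , 240.691777  ],
       [  0.        ,   0.        ,   1.        ]]), array([[ 0.02275464, -0.98425583,  0.17527888],
       [-0.99933697, -0.0273776 , -0.02400184],
       [ 0.02842267, -0.17461652, -0.98422621]]), array([ 252.28866281,   19.494398  , 1520.02890258]))
```

View pics/scene0.png

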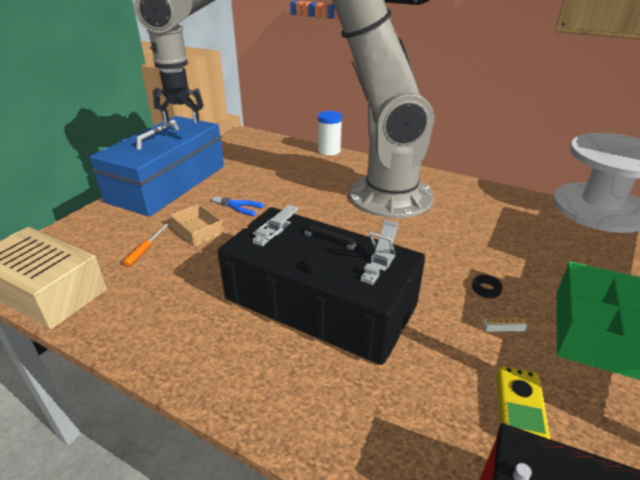

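View pics/top0.png

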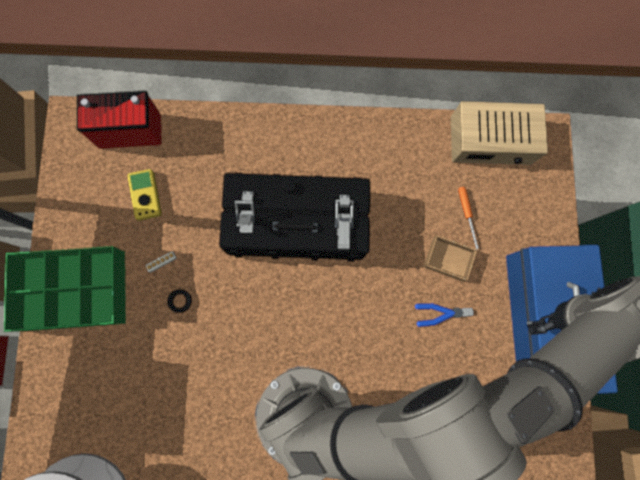

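Scene view: the latch at (380,250) is open, with its lever up. It is the +y one, at (245,210) in the top view. The other, at (272,225) in scene, is shut. The gripper is over the blue box at -y.

```bash
python3 - <<'E'
from h import *
a=cv2.imread('pics/scene0.png')[205:305,340:440]
b=cv2.imread('pics/top0.png')[165:265,215:375]
a=cv2.resize(a,None,fx=5,fy=5,interpolation=cv2.INTER_CUBIC)
cv2.imwrite('pics/c_scene.png',a)
b=cv2.resize(b,None,fx=5,fy=5,interpolation=cv2.INTER_CUBIC)
b=np.clip(b.astype(float)*1.6,0,255).astype(np.uint8)
cv2.imwrite('pics/c_top.png',b)
for uv in((222,174),(370,178),(220,247),(368,257),(295,190)): print(uv,plane('top0',*uv,160).round(1))
E
```

```text
(222, 174) [678.5 252.3 160. ]
(370, 178) [ 680.  -167.3  160. ]
(220, 247) [469.6 246.2 160. ]
(368, 257) [ 452.8 -162.5  160. ]
(295, 190) [638.2  44.9 160. ]
```

View pics/c_top.png

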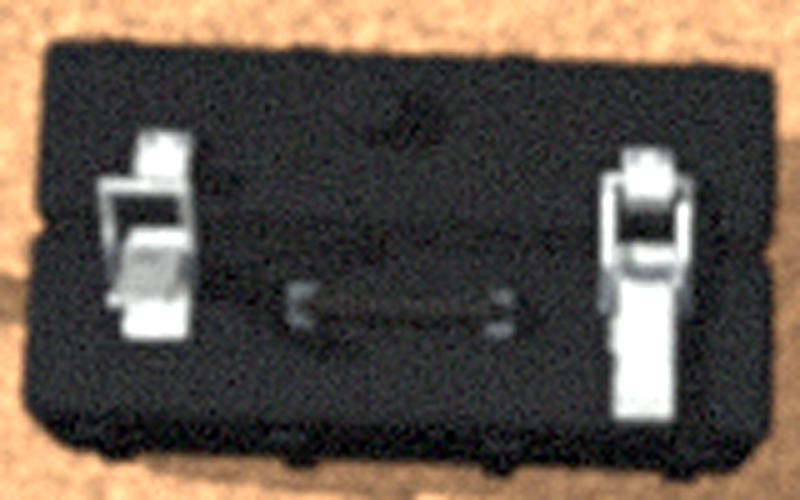

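The loop slants up, with its bar at about crop (145,180), and the keeper is at (165,150). I'll go above the latch and look with the wrist camera.

Request:
{"api": "apply_moves", "payload": {"rows": [[0,[0,0,-0.05],[0,0,0.15]],[0,[0,0,-0.05],[0,0,0.15]],[0,[0,0,-0.05],[0,0,0.152]],[0,[0.02,-0.06,0],[0,0,0]],[0,[0.02,-0.06,0],[0,0,0]],[0,[0.02,-0.06,0],[0,0,0]],[0,[0.02,-0.06,0],[0,0,0]],[0,[0.02,-0.06,0],[0,0,0]],[0,[0.02,-0.06,0],[0,0,0]],[0,[0.02,-0.06,0],[0,0,0]],[0,[0.02,-0.06,0],[0,0,0]],[0,[0.02,-0.06,0],[0,0,0]]]}}

```text
time: 1.6
ee_pos: [472.8, -71.7, 395.3]
tool_rot: [[1.0, -0.0, 0.0], [-0.0, -1.0, -0.0], [0.0, 0.0, -1.0]]
wrist_force: [1.7, -0.9, -0.0]
finger_gap: 85.7
```

Request:
{"api": "apply_moves", "payload": {"rows": [[0,[0.02,-0.06,0],[0,0,0]],[0,[0.02,-0.06,0],[0,0,0]],[0,[0.02,-0.06,0],[0,0,0]],[0,[0.02,-0.05,0],[0,0,0]],[0,[0,0,0],[0,0,0]]]}}

```text
time: 2.22
ee_pos: [552.0, 158.4, 394.4]
tool_rot: [[1.0, 0.005, -0.002], [0.005, -1.0, 0.002], [-0.002, -0.002, -1.0]]
wrist_force: [-0.1, -0.9, -0.1]
finger_gap: 85.6
```

```bash
python3 - <<'E'
from h import *
s=status.sense(); print(s['time'],s['ee_pos'],s['tool_rot'].round(3),s['joint_pos'].round(2))
d=vision.snapshot('wrist'); print(d['hand_eye'],d['K'])
save('wrist','w1')
E
```

```text
2.225 [551.9888186  158.39180457 394.36716924] [[ 1.     0.005 -0.002]
 [ 0.005 -1.     0.002]
 [-0.002 -0.002 -1.   ]] [ 0.02  0.2  -0.48  1.61  0.09  1.36 -2.04]
[[ 1.25978541e-03 -9.51413134e-01 -3.07914698e-01  7.84428937e+01]
 [ 9.99998792e-01  1.47901145e-03 -4.78596936e-04 -3.84786274e-01]
 [ 9.10752776e-04 -3.07913723e-01  9.51413848e-01 -1.28054489e+02]
 [ 0.00000000e+00  0.00000000e+00  0.00000000e+00  1.00000000e+00]] [[424.97605615   0.         315.68320166]
 [  0.         424.97605615 240.91471389]
 [  0.           0.           1.        ]]
```

View pics/w1.png

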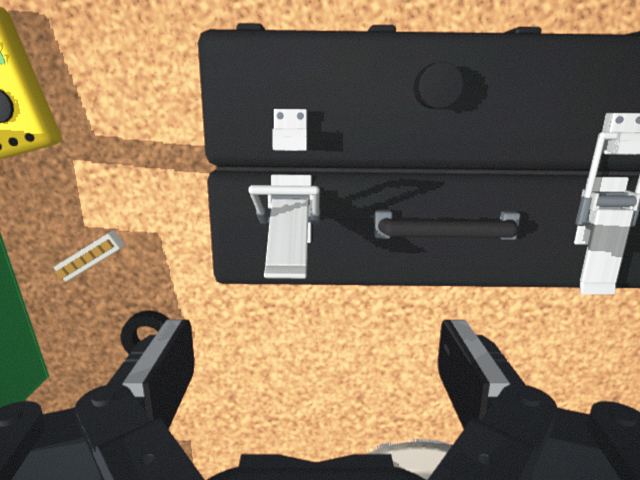

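Wrist view: the keeper is at (290,130), the loop bar at (285,190) and the lever tip at (285,275). The case's far edge is at v≈31. The cap is at (440,87), the handle at (447,227) and the shut latch is at the right.

```bash
python3 - <<'E'
from h import *
print('bar',tri(('w1',284,190),('top0',244,201.4)).round(1))
for n,uv,z in(('far edge L',(205,31),160),('far edge R',(636,35),160),('near L',(216,283),160),('near R',(560,287),160),('left edge',(199,100),160),
 ('keep top L',(273,109),171),('keep top R',(307,110),171),('keep lo L',(272,151),184),('keep lo R',(306,151),184),('mid',(290,128),184),
 ('cap',(440,85),182)): print(n,plane('w1',*uv,z).round(1))
img=cv2.imread('pics/w1.png')[90:300,230:350]
cv2.imwrite('pics/c_w1.png',cv2.resize(img,None,fx=2.8,fy=2.8,interpolation=cv2.INTER_CUBIC))
s=cv2.imread('pics/c_scene.png'); w=cv2.imread('pics/c_w1.png'); h=max(s.shape[0],w.shape[0])
o=np.zeros((h,s.shape[1]+w.shape[1]-40,3),np.uint8); o[:s.shape[0],:460]=s[:,40:]; o[:w.shape[0],460:]=w; print(o.shape)
cv2.imwrite('pics/comb.png',o)
E
```

```text
bar [577.1 176.1 252.1]
far edge L [682.8 242.6 160. ]
far edge R [681.3 -90.8 160. ]
near L [471.2 248.7 160. ]
near R [468.6 -70.7 160. ]
left edge [632.2 251.4 160. ]
keep top L [625.6 190.6 171. ]
keep top R [625.  163.7 171. ]
keep lo L [594.4 190.9 184. ]
keep lo R [594.5 164.3 184. ]
mid [611.9 176.6 184. ]
cap [643.5  63.4 182. ]
(588, 796, 3)
```

View pics/comb.png

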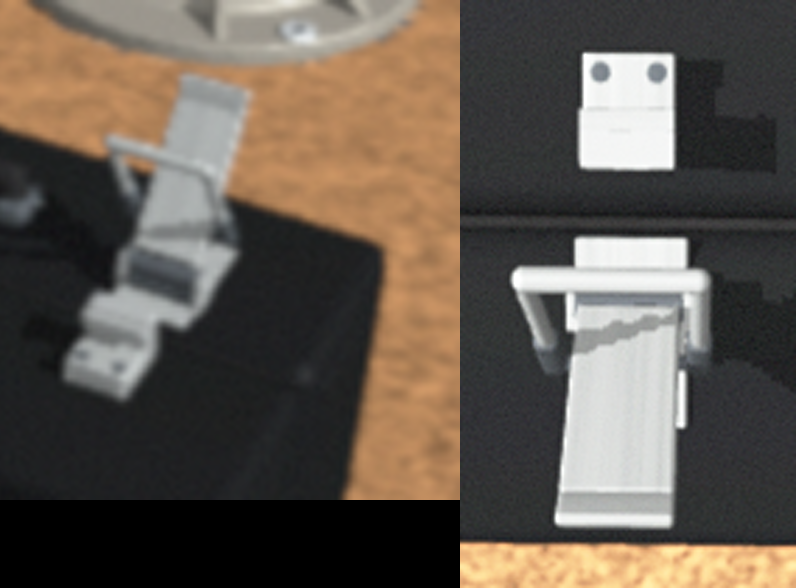

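```bash
python3 - <<'E'
from h import *
from scipy.optimize import brentq
S=np.array([608.8,177.3,174.]); P=S-[53,0,0]
def onplane(t,u,v):
    e,r=ray(t,u,v); return e+r*(S[1]-e[1])/r[1]
def uvbar(th,ph):
    hin=P+20*np.array([-np.cos(th-.17),0,np.sin(th-.17)])
    return hin, hin+67*np.array([np.cos(ph),0,np.sin(ph)])
def tip(th,off): return P+82*np.array([-np.cos(th),0,np.sin(th)])+off*np.array([np.sin(th),0,np.cos(th)])
for th in np.arange(1.2,2.11,.1): print(th.round(2), 'w1',proj('w1',tip(th,6.5)).round(1),proj('w1',tip(th,1.5)).round(1),'scene',proj('scene0',tip(th,4)).round(1))
for th in (1.5,1.6,1.7,1.8):
  for ph in (.8,.9,1.,1.1,1.2): 
    B=uvbar(th,ph)[1]; print(th,ph,B.round(1),proj('w1',B).round(1),proj('top0',B).round(1),proj('scene0',B).round(1))
E
```

```text
1.2 w1 [284.7 255.8] [285.  261.3] scene [386.9 222.2]
1.3 w1 [284.3 245.5] [284.5 251.7] scene [385.5 223.2]
1.4 w1 [283.9 234.3] [284.1 241.1] scene [384.1 224.5]
1.5 w1 [283.6 222.4] [283.8 229.6] scene [382.6 226.2]
1.6 w1 [283.4 209.9] [283.6 217.5] scene [381.1 228.3]
1.7 w1 [283.3 197.1] [283.4 204.9] scene [379.5 230.7]
1.8 w1 [283.3 184.2] [283.3 192.1] scene [377.9 233.4]
1.9 w1 [283.4 171.5] [283.4 179.3] scene [376.3 236.5]
2.0 w1 [283.6 159.2] [283.5 166.7] scene [374.7 239.8]
2.1 w1 [283.9 147.4] [283.7 154.6] scene [373.1 243.3]
1.5 0.8 [597.7 177.3 241.5] [284.  155.4] [244.  194.8] [373.6 243.1]
1.5 0.9 [592.7 177.3 245.9] [283.7 164.1] [243.8 196.2] [374.8 240. ]
1.5 1.0 [587.2 177.3 249.8] [283.4 173.5] [243.5 197.9] [376. 237.]
1.5 1.1 [581.4 177.3 253.1] [283.2 183.4] [243.3 199.7] [377.3 234.1]
1.5 1.2 [575.3 177.3 255.9] [283.1 193.7] [243.  201.7] [378.6 231.5]
1.6 0.8 [599.7 177.3 241.9] [283.9 152.4] [244.1 194.1] [373.3 243.5]
1.6 0.9 [594.6 177.3 246.3] [283.6 161.1] [243.8 195.5] [374.4 240.3]
1.6 1.0 [589.2 177.3 250.2] [283.3 170.5] [243.5 197.1] [375.6 237.3]
1.6 1.1 [583.4 177.3 253.5] [283.1 180.5] [243.3 198.9] [376.9 234.5]
1.6 1.2 [577.3 177.3 256.2] [283.  190.8] [243.  200.9] [378.2 231.8]
1.7 0.8 [601.7 177.3 242. ] [283.9 149.3] [244.1 193.3] [372.9 243.9]
1.7 0.9 [596.6 177.3 246.5] [283.5 158. ] [243.8 194.7] [374.  240.8]
1.7 1.0 [591.2 177.3 250.4] [283.2 167.4] [243.6 196.3] [375.3 237.8]
1.7 1.1 [585.4 177.3 253.7] [283.  177.4] [243.3 198.2] [376.5 234.9]
1.7 1.2 [579.3 177.3 256.4] [282.9 187.7] [243.1 200.2] [377.8 232.2]
1.8 0.8 [603.7 177.3 242. ] [283.8 146.2] [244.1 192.6] [372.5 244.4]
1.8 0.9 [598.6 177.3 246.4] [283.5 154.9] [243.9 194. ] [373.6 241.3]
1.8 1.0 [593.2 177.3 250.3] [283.2 164.3] [243.6 195.6] [374.9 238.3]
1.8 1.1 [587.4 177.3 253.7] [283.  174.2] [243.3 197.4] [376.1 235.4]
1.8 1.2 [581.3 177.3 256.4] [282.8 184.6] [243.1 199.4] [377.4 232.7]
```

The lever stands at about 1.05 rad. The seat is near (609,177,174) and the bar near (577,177,252). I'll approach above the bar and recheck from close.

Request:
{"api": "apply_moves", "payload": {"rows": [[0,[0.01,-0.009,0.04],[0,0,0]],[0,[0.01,-0.01,0.04],[0,0,0]],[0,[0,0,0.02],[0,0,0.005]],[0,[0,0,0],[0,0,0]]]}}

```text
time: 2.82
ee_pos: [571.5, 171.4, 294.2]
tool_rot: [[1.0, -0.007, -0.002], [-0.007, -1.0, -0.001], [-0.002, 0.001, -1.0]]
wrist_force: [-0.7, -0.1, 0.1]
finger_gap: 85.4
```

```bash
python3 - <<'E'
from h import *
save('wrist','w2')
S=np.array([608.8,177.3,174.])
print(status.sense()['ee_pos'])
for P in ((577,177,252),S+[8.2,0,-3],S+[2.5,0,10],S+[17,-13,-3],S+[17,13,-3],(519,177,247)): print(proj('w2',P).round(1))
E
```

```text
[571.98483997 171.94398113 295.5988139 ]
[303.7 279.8]
[305.9 161.9]
[305.5 175.3]
[328.1 146.5]
[283.2 146.8]
[305.7 385.5]
```

View pics/w2.png

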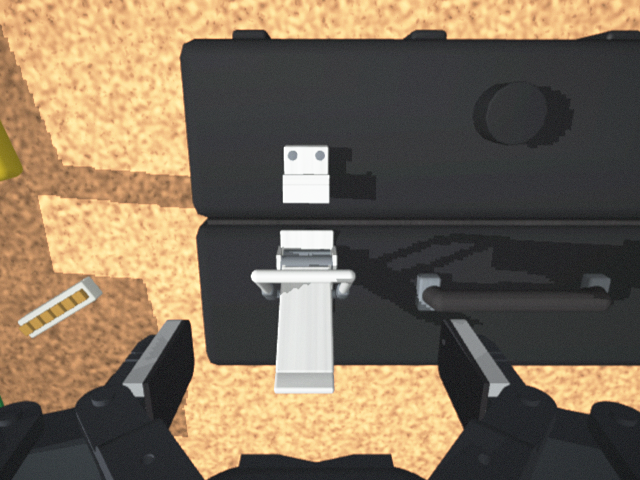

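Close view: the bar centre is at (303,276), the keeper is at u 283–328 and v 146–203, and the lever tip is at v 373–391. All of this agrees with the estimate. I'll refine the bar position and plan the path.

```bash
cat > plan.py <<'E'
from h import *
S=np.array([608.8,177.3,174.]); P=S-[53,0,0]
def theta(B):
    d=B-P; r=np.hypot(d[0],d[2]); a=np.arctan2(d[2],d[0])
    h=a+np.arccos((400+r*r-67**2)/(40*r)); H=P+20*np.array([np.cos(h),0,np.sin(h)])
    return np.pi-h+.17, H, np.arctan2(B[2]-H[2],B[0]-H[0])
E
python3 - <<'E'
from plan import *
print('tri3',tri(('w1',284,190),('w2',303.3,276),('top0',244,201.4)).round(1),'w12',tri(('w1',284,190),('w2',303.3,276)).round(1))
print('tip',tri(('w1',285.4,277.5),('w2',304,391)).round(1),tri(('w1',285.4,266),('w2',304,373)).round(1))
for B in ((577,177.3,252),(578,177.3,250),(579,177.3,247)):
    B=np.array(B); t,H,f=theta(B); print(B,t.round(2),H.round(1),f.round(2),proj('w2',B).round(1),proj('w1',B).round(1))
A=np.array([579,177.3,250]);
for B in ([579,177.3,250],[592,177.3,238],[606,177.3,223],[618,177.3,206],[621,177.3,190],[618,177.3,174],[609,177.3,174]):
    t,H,f=theta(np.array(B)); G=np.array(B)-10*np.array([np.cos(f),0,np.sin(f)])
    print(B,'th',t.round(2),'phi',f.round(2),'grip',G.round(1))
E
```

```text
tri3 [577.4 176.6 249.8] w12 [575.3 177.5 243.8]
tip [511.4 178.  241.2] [518.  178.2 235.6]
[577.  177.3 252. ] 1.29 [547.1 177.3 192. ] 1.11 [303.  279.8] [283.5 189.9]
[578.  177.3 250. ] 1.21 [545.7 177.3 191.3] 1.07 [303.1 275.9] [283.7 187.8]
[579.  177.3 247. ] 1.1 [543.8 177.3 190. ] 1.02 [303.2 271.2] [284.  185.4]
[579, 177.3, 250] th 1.24 phi 1.06 grip [574.1 177.3 241.3]
[592, 177.3, 238] th 1.15 phi 0.79 grip [584.9 177.3 230.9]
[606, 177.3, 223] th 1.27 phi 0.48 grip [597.1 177.3 218.3]
[618, 177.3, 206] th 1.56 phi 0.19 grip [608.2 177.3 204.2]
[621, 177.3, 190] th 1.66 phi -0.06 grip [611.  177.3 190.6]
[618, 177.3, 174] th 1.65 phi -0.3 grip [608.5 177.3 177. ]
[609, 177.3, 174] th 1.11 phi -0.24 grip [599.3 177.3 176.4]
```

Request:
{"api": "apply_moves", "payload": {"rows": [[0.2,[0,-0.005,0.0],[0,0,-0.005]],[0.2,[0,0,0.02],[0,0,0]],[0.2,[0,0,0],[0,0,0]]]}}

```text
time: 3.25
ee_pos: [571.8, 178.1, 275.4]
tool_rot: [[1.0, -0.0, -0.0], [-0.0, -1.0, -0.0], [-0.0, 0.0, -1.0]]
wrist_force: [-0.8, -0.1, -0.4]
finger_gap: 68.5
```

```bash
python3 - <<'E'
from h import *
s=status.sense();print(ctrl.nose_length,[a for a in dir(ctrl) if a[0]!='_'],s['ee_pos'],s['finger_gap'],s['joint_pos'].round(2))
E
```

```text
14.0 ['IKError', 'nose_length'] [571.79302875 178.10138882 275.4028844 ] 68.46402787503628 [-0.03  0.31 -0.48  1.72  0.16  1.14 -2.12]
```

Request:
{"api": "apply_moves", "payload": {"rows": [[0.2,[0.0005,0.0008,0.017],[0,0,0]],[0.2,[0,0,0.017],[0,0,0]],[0.25,[0,0,0],[0,0,0]],[0.35,[0,0,0],[0,0,0]],[0.5,[0,0,0],[0,0,0]],[0.6,[0,0,0],[0,0,0]],[0.6,[0,0,0],[0,0,0]]], "squeeze": 30}}

```text
time: 4.12
ee_pos: [572.9, 177.4, 241.8]
tool_rot: [[1.0, -0.0, 0.001], [-0.0, -1.0, 0.0], [0.001, -0.0, -1.0]]
wrist_force: [0.2, -0.6, 3.5]
finger_gap: 45.5
```

```bash
python3 - <<'E'
from h import *
save('wrist','w3'); save('scene','s3')
s=status.sense();print(s['ee_pos'],s['finger_gap'],s['wrist_force'])
a=cv2.imread('pics/w3.png')[100:440,150:480]; b=cv2.imread('pics/s3.png')[170:285,330:445]
b=cv2.resize(b,(340,340),interpolation=cv2.INTER_CUBIC)
cv2.imwrite('pics/c3.png',np.hstack([a,b]))
E
```

```text
[572.89266636 177.41318947 241.776026  ] 45.41217835315374 [ 1.54878503 -0.02218257  3.25004328]
```

View pics/c3.png

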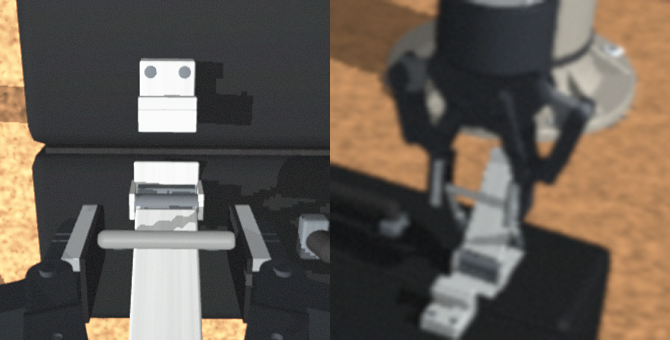

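The rails are pinched (gap 45.5). The bar shows between the pads, and the lever is clear. I'll swing the loop out and down in two steps, leaning the tool away from the lever.

Request:
{"api": "apply_moves", "payload": {"rows": [[0.6,[0.006,0,0.0045],[0,-0.045,0]],[0.6,[0.0062,0,0.0042],[0,-0.045,0]],[0.6,[0.0065,0,0.0054],[0,-0.045,0]],[0.6,[0.0068,0,0.0056],[0,-0.045,0]],[0.6,[0,0,0],[0,0,0]]]}}

```text
time: 4.85
ee_pos: [596.5, 177.3, 218.8]
tool_rot: [[0.983, -0.001, -0.181], [-0.001, -1.0, 0.0], [-0.181, -0.0, -0.983]]
wrist_force: [-2.2, -2.4, 0.6]
finger_gap: 45.4
```

Request:
{"api": "apply_moves", "payload": {"rows": [[0.6,[0.0067,0,0.0059],[0,-0.045,0]],[0.6,[0.0069,0,0.0056],[0,-0.045,0]],[0.6,[0.0045,0,0.005],[0,-0.045,0]],[0.6,[0.0028,0,0.0054],[0,-0.045,0]],[0.6,[0,0,0],[0,0,0]],[0.6,[0,0,0],[0,0,0]]]}}

```text
time: 5.6
ee_pos: [611.3, 177.2, 194.3]
tool_rot: [[0.936, -0.0, -0.351], [-0.0, -1.0, -0.0], [-0.351, 0.0, -0.936]]
wrist_force: [-1.6, -2.4, 0.5]
finger_gap: 45.4
```

```bash
python3 - <<'E'
from plan import *
save('wrist','w4'); save('scene','s4')
s=status.sense();print(s['ee_pos'],s['finger_gap'],s['wrist_force'])
for B in ((621,177.3,191),S+[2.5,0,10],S+[17,0,-3]): print(proj('w4',B).round(1))
a=cv2.imread('pics/w4.png')[80:420,150:480]; b=cv2.imread('pics/s4.png')[190:305,330:445]
b=cv2.resize(b,(340,340),interpolation=cv2.INTER_CUBIC)
cv2.imwrite('pics/c4.png',np.hstack([a,b]))
E
```

```text
[611.32835504 177.24761615 194.52594206] 45.28648796929314 [-1.9780007  -3.28018459  0.5628928 ]
[316.5 317.6]
[316.4 320.8]
[316.5 267. ]
```

View pics/c4.png

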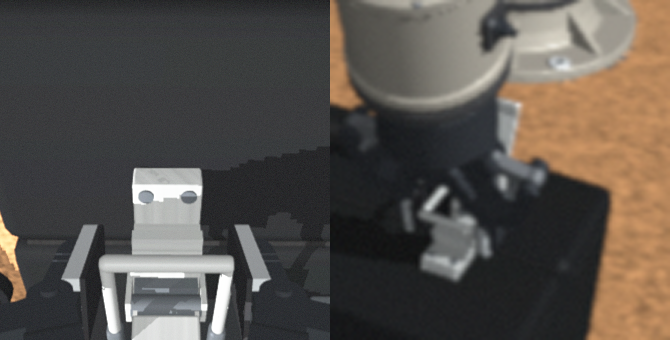

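The bar is at (317,343) in the full image, with the lip edge near (316,321). The loop seems higher than planned, so I'll solve for where the bar is.

```bash
python3 - <<'E'
from plan import *
s=status.sense();T=np.array(s['ee_pos']);R=np.array(s['tool_rot'])
e,r=ray('w4',317,343)
for x in np.arange(600,622,2.):
    B=e+r*(x-e[0])/r[0]; B[1]=177.3
    try: t,H,f=theta(B)
    except: continue
    u=np.array([np.cos(f),0,np.sin(f)]); q=T-B; l=-(q@u); C=B-l*u
    print(B.round(1),'th %.2f phi %.2f'%(t,f),'bar in tool',(R.T@(B-T)).round(1),'rail nearest: dist along %.1f'%l,(R.T@(C-T)).round(1),'hinge px',proj('w4',H).round(0))
print(proj('w4',P+82*np.array([-np.cos(1.5),0,np.sin(1.5)])))
E
```

```text
[600.  177.3 185.1] th nan phi nan bar in tool [-7.3 -0.1 12.8] rail nearest: dist along nan [nan nan nan] hinge px [nan nan]
[602.  177.3 186.7] th 0.26 phi 0.16 bar in tool [-6.  -0.1 10.6] rail nearest: dist along -10.5 [ 3.1 -0.1  5.4] hinge px [316. 411.]
[604.  177.3 188.2] th 0.56 phi 0.10 bar in tool [-4.6 -0.1  8.5] rail nearest: dist along -7.9 [ 2.5 -0.1  5. ] hinge px [316. 421.]
[606.  177.3 189.8] th 0.76 phi 0.07 bar in tool [-3.3 -0.1  6.3] rail nearest: dist along -5.6 [ 1.8 -0.1  4. ] hinge px [316. 426.]
[608.  177.3 191.3] th 0.92 phi 0.06 bar in tool [-2.  -0.1  4.1] rail nearest: dist along -3.5 [ 1.2 -0.1  2.7] hinge px [316. 429.]
[610.  177.3 192.9] th 1.05 phi 0.05 bar in tool [-0.7 -0.1  2. ] rail nearest: dist along -1.4 [ 0.6 -0.1  1.4] hinge px [316. 430.]
[612.  177.3 194.5] th 1.18 phi 0.05 bar in tool [ 0.6 -0.1 -0.2] rail nearest: dist along 0.7 [ 0.  -0.1  0.1] hinge px [316. 431.]
[614.  177.3 196. ] th 1.29 phi 0.06 bar in tool [ 2.  -0.1 -2.4] rail nearest: dist along 2.8 [-0.5 -0.1 -1.2] hinge px [316. 432.]
[616.  177.3 197.6] th 1.40 phi 0.07 bar in tool [ 3.3 -0.1 -4.5] rail nearest: dist along 4.9 [-1.1 -0.1 -2.5] hinge px [316. 431.]
[618.  177.3 199.2] th 1.51 phi 0.09 bar in tool [ 4.6 -0.1 -6.7] rail nearest: dist along 7.0 [-1.7 -0.1 -3.7] hinge px [316. 430.]
[620.  177.3 200.7] th 1.62 phi 0.10 bar in tool [ 5.9 -0.1 -8.9] rail nearest: dist along 9.3 [-2.4 -0.1 -4.7] hinge px [316. 428.]
[316.14748119 620.89484498]plan.py:5: RuntimeWarning: invalid value encountered in arccos
  h=a+np.arccos((400+r*r-67**2)/(40*r)); H=P+20*np.array([np.cos(h),0,np.sin(h)])
```

```bash
python3 - <<'E'
from plan import *
for t,v in(('w4',343),('w2',276),('w3',340)):
    g=cv2.cvtColor(cv2.imread(f'pics/{t}.png'),cv2.COLOR_BGR2GRAY)
    row=g[v-1:v+2].mean(0).astype(int); print(t,row[225:405].tolist())
e,r=ray('w4',317,343)
K,R,ee=load('w4')
for x in (608,612,616,620):
    B=e+r*(x-e[0])/r[0]; print(x,(R.T@(B-e))[2], 47*425/(R.T@(B-e))[2])
print(g.shape)
g=cv2.cvtColor(cv2.imread('pics/w4.png'),cv2.COLOR_BGR2GRAY); print(g[325:365,300].tolist())
E
```

```text
w4 [148, 149, 148, 147, 149, 147, 150, 150, 145, 109, 60, 42, 40, 40, 42, 36, 36, 36, 32, 35, 36, 32, 40, 93, 167, 184, 189, 193, 197, 201, 207, 207, 207, 208, 207, 208, 208, 208, 206, 209, 209, 207, 209, 208, 208, 208, 209, 209, 209, 208, 208, 209, 208, 209, 208, 207, 208, 208, 208, 208, 208, 208, 208, 208, 207, 207, 209, 208, 208, 209, 208, 208, 209, 207, 209, 208, 208, 208, 210, 209, 208, 208, 208, 208, 207, 208, 208, 205, 208, 208, 206, 207, 207, 208, 208, 209, 207, 207, 207, 207, 206, 207, 206, 207, 206, 207, 206, 206, 206, 206, 207, 207, 205, 206, 206, 205, 204, 205, 205, 205, 205, 205, 206, 207, 204, 205, 206, 204, 204, 205, 207, 204, 204, 202, 204, 203, 203, 204, 204, 203, 203, 203, 202, 203, 204, 203, 203, 204, 203, 202, 203, 203, 203, 203, 200, 199, 195, 192, 158, 81, 40, 34, 34, 34, 34, 37, 35, 41, 42, 41, 39, 44, 85, 140, 151, 149, 150, 148, 148, 150]
w2 [53, 55, 52, 54, 54, 53, 55, 55, 55, 53, 57, 54, 53, 54, 56, 54, 54, 54, 54, 53, 54, 55, 55, 54, 49, 96, 246, 255, 255, 254, 254, 253, 250, 250, 250, 250, 249, 250, 249, 250, 250, 250, 250, 250, 250, 249, 250, 250, 250, 2
[... 1152 characters left out ...]
3, 192, 191, 192, 191, 190, 192, 191, 190, 192, 189, 191, 191, 191, 189, 191, 189, 189, 190, 189, 192, 189, 188, 188, 190, 189, 189, 187, 190, 188, 189, 189, 187, 188, 189, 188, 188, 189, 188, 186, 189, 190, 187, 188, 184, 179, 174, 171, 140, 73, 33, 29, 34, 30, 30, 32, 36, 37, 34, 37, 68, 119, 133, 133, 133, 132, 133, 133, 132]
608 150.4048459583855 132.80822085697125
612 145.467823451607 137.31558997749846
616 140.53080094482846 142.13965810841756
620 135.59377843804992 147.31501865423846
(480, 640)
[187, 187, 186, 180, 178, 178, 181, 192, 189, 161, 137, 149, 163, 171, 180, 187, 191, 200, 207, 218, 220, 215, 210, 206, 200, 193, 184, 208, 245, 253, 254, 235, 146, 99, 91, 93, 95, 96, 98, 97]
```

The bar lies almost at the TCP (≈611,194), so on landing the fingertips would come too near the case. I'll regrip 6 mm higher with less lean.

Request:
{"api": "apply_moves", "payload": {"rows": [[0.38,[0,0,0],[0,0,0]],[0.33,[0,0,0],[0,0,0]],[0.33,[-0.0027,0,-0.0055],[0,0.155,0]],[0.33,[0,0,0],[0,0,0]]]}}

```text
time: 6.2
ee_pos: [610.2, 178.2, 201.7]
tool_rot: [[0.98, 0.001, -0.2], [0.001, -1.0, 0.0], [-0.2, -0.001, -0.98]]
wrist_force: [-0.8, 0.7, 0.5]
finger_gap: 57.4
```

Request:
{"api": "apply_moves", "payload": {"rows": [[0.4,[0,0,0],[0,0,0]],[0.5,[0,0,0],[0,0,0]],[0.6,[0,0,0],[0,0,0]],[0.6,[0,0,0],[0,0,0]]]}}

```text
time: 6.7
ee_pos: [611.3, 177.1, 199.7]
tool_rot: [[0.979, -0.001, -0.204], [-0.001, -1.0, 0.0], [-0.204, 0.0, -0.979]]
wrist_force: [3.1, -2.2, 0.9]
finger_gap: 45.3
```

```bash
cat > bar.py <<'E'
from plan import *
import sys
def barpos(tag):
    save('wrist',tag); s=status.sense();T=np.array(s['ee_pos']);R=np.array(s['tool_rot'])
    g=cv2.cvtColor(cv2.imread(f'pics/{tag}.png'),cv2.COLOR_BGR2GRAY)
    # long bright horizontal run between dark gaps
    best=[]
    for v in range(230,440):
        row=g[v]; m=(row>110)
        u=316
        if not m[300:332].all(): continue
        a=u
        while m[a-1]: a-=1
        b=u
        while m[b+1]: b+=1
        if 110<b-a<160: best.append((v,a,b))
    print(tag,s['ee_pos'].round(1),s['wrist_force'].round(1),round(s['finger_gap'],1)); print(best)
    return T,R
if __name__=='__main__': barpos(sys.argv[1])
E
python3 bar.py w5
```

```text
w5 [611.3 177.1 199.8] [ 2.6 -1.8  0.1] 45.5
[(324, 254, 377), (325, 253, 379), (326, 252, 380), (327, 252, 380), (328, 251, 380), (329, 251, 380), (330, 251, 380), (331, 251, 381), (332, 251, 380), (333, 251, 380), (334, 251, 381), (335, 251, 381), (336, 252, 380), (337, 252, 380), (338, 252, 380), (339, 252, 380)]
```

```bash
python3 - <<'E'
from plan import *
s=status.sense();T=np.array(s['ee_pos']);R=np.array(s['tool_rot'])
K,Rc,e=load('w5'); r=Rc@np.linalg.inv(K)@[316,331.5,1.]
for d in (149,151,153,155):
    B=e+r*d; B[1]=177.3;t,H,f=theta(B); print(d,B.round(1),(R.T@(B-T)).round(1),round(t,2),round(f,2))
E
```

```text
149 [612.9 177.3 195.3] [ 2.5 -0.2  4. ] 1.23 0.06
151 [611.6 177.3 193.8] [ 1.5 -0.2  5.8] 1.15 0.05
153 [610.2 177.3 192.3] [ 0.5 -0.2  7.6] 1.06 0.04
155 [608.8 177.3 190.7] [-0.6 -0.2  9.3] 0.97 0.04
```

Request:
{"api": "apply_moves", "payload": {"rows": [[0.6,[0.0039,0,-0.0008],[0,0,0]],[0.6,[0.0029,0,-0.0006],[0,0,0]],[0.6,[0.001,0,0.0049],[0,0,0]],[0.6,[0.001,0,0.0049],[0,0,0]],[0.6,[0,0,0],[0,0,0]],[0.6,[0,0,0],[0,0,0]]]}}

```text
time: 7.5
ee_pos: [617.9, 177.3, 190.0]
tool_rot: [[0.979, -0.0, -0.204], [-0.0, -1.0, -0.0], [-0.204, 0.0, -0.979]]
wrist_force: [-0.1, -2.4, 0.7]
finger_gap: 45.1
```

```bash
python3 bar.py w6; python3 - <<'E'
from h import *
save('scene','s6')
a=cv2.imread('pics/w6.png')[80:420,150:480]; b=cv2.imread('pics/s6.png')[190:305,330:445]
b=cv2.resize(b,(340,340),interpolation=cv2.INTER_CUBIC)
cv2.imwrite('pics/c6.png',np.hstack([a,b]))
E
```

```text
w6 [617.9 177.3 190.1] [-0.3 -2.8  1.3] 45.3
[(325, 255, 378), (326, 254, 379), (327, 253, 380), (328, 252, 380), (329, 252, 380), (330, 252, 380), (331, 251, 380), (332, 251, 380), (333, 251, 381), (334, 252, 381), (335, 252, 380), (336, 252, 380), (337, 252, 380), (338, 252, 380), (339, 252, 380), (340, 252, 380)]
```

View pics/c6.png

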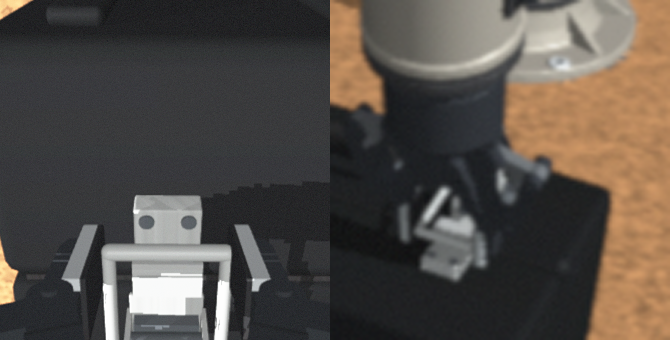

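The bar now lies in front of the lip (bar at crop v≈255, lip edge ≈278), over the landing. I'll lower it gently.

Request:
{"api": "apply_moves", "payload": {"rows": [[0.6,[0.0006,0,0.0029],[0,0,0]],[0.6,[0.0006,0,0.0029],[0,0,0]],[0.6,[0.0003,0,0.0015],[0,0,0]],[0.6,[0,0,0],[0,0,0]]]}}

```text
time: 8.1
ee_pos: [617.8, 177.3, 182.4]
tool_rot: [[0.979, -0.0, -0.204], [-0.0, -1.0, -0.0], [-0.204, 0.0, -0.979]]
wrist_force: [-0.8, -3.3, 1.7]
finger_gap: 44.8
```

Request:
{"api": "apply_moves", "payload": {"rows": [[0.6,[0.0002,0,0.001],[0,0,0]],[0.6,[0.0002,0,0.001],[0,0,0]]]}}

```text
time: 8.35
ee_pos: [617.9, 177.4, 180.6]
tool_rot: [[0.979, -0.0, -0.203], [-0.0, -1.0, 0.0], [-0.203, -0.0, -0.979]]
wrist_force: [-0.8, -3.6, 3.0]
finger_gap: 45.3
```

Request:
{"api": "apply_moves", "payload": {"rows": [[0.6,[0.0002,0,0.001],[0,0,0]],[0.6,[0,0,0],[0,0,0]]]}}

```text
time: 8.6
ee_pos: [617.8, 177.4, 179.4]
tool_rot: [[0.979, -0.0, -0.204], [-0.0, -1.0, 0.0], [-0.204, -0.0, -0.979]]
wrist_force: [-0.4, -3.3, 2.1]
finger_gap: 45.3
```

Request:
{"api": "apply_moves", "payload": {"rows": [[0.6,[0.0002,0,0.001],[0,0,0]],[0.6,[0,0,0],[0,0,0]]]}}

```text
time: 8.85
ee_pos: [617.9, 177.4, 178.5]
tool_rot: [[0.979, -0.0, -0.203], [-0.0, -1.0, 0.0], [-0.203, -0.0, -0.979]]
wrist_force: [-0.3, -2.0, 3.0]
finger_gap: 45.4
```

Request:
{"api": "apply_moves", "payload": {"rows": [[0.6,[0.0002,0,0.001],[0,0,0]],[0.6,[0,0,0],[0,0,0]]]}}

```text
time: 9.1
ee_pos: [617.9, 177.4, 178.2]
tool_rot: [[0.979, -0.0, -0.203], [-0.0, -1.0, 0.0], [-0.203, -0.0, -0.979]]
wrist_force: [-3.0, -5.1, 11.4]
finger_gap: 45.1
```

```bash
python3 bar.py w7; python3 - <<'E'
from plan import *
K,Rc,e=load('w7')
for d in (151,153): print(d)
for B in (S+[9,0,0],S+[9,0,3],S+[2.5,0,5.5],S+[2.5,0,10],S+[17,0,-3]): print(B,proj('w7',B).round(1))
E
```

```text
w7 [617.9 177.4 178.2] [-3.1 -4.8 11.2] 45.1
[(327, 256, 377), (328, 255, 379), (329, 253, 379), (330, 253, 380), (331, 252, 380), (332, 252, 380), (333, 252, 380), (334, 252, 380), (335, 252, 380), (336, 252, 380), (337, 252, 380), (338, 252, 380), (339, 252, 380), (340, 252, 380), (341, 252, 380), (342, 252, 380)]
151
153
[617.8 177.3 174. ] [317.  335.6]
[617.8 177.3 177. ] [317.1 341.6]
[611.3 177.3 179.5] [317.  360.6]
[611.3 177.3 184. ] [317.  370.4]
[625.8 177.3 171. ] [317.1 312.3]
```

Contact is at 11 N, and the bar is where expected (v≈334.5 against 335.6 predicted). I'll ease up and draw in.

Request:
{"api": "apply_moves", "payload": {"rows": [[0.6,[-0.0001,0,-0.0007],[0,0,0]],[0.6,[-0.002,0,0.0004],[0,0,0]],[0.6,[-0.002,0,0.0004],[0,0,0]],[0.6,[0,0,0],[0,0,0]]]}}

```text
time: 9.65
ee_pos: [614.4, 177.4, 178.4]
tool_rot: [[0.979, -0.001, -0.202], [-0.0, -1.0, 0.001], [-0.202, -0.0, -0.979]]
wrist_force: [4.1, -1.5, 2.8]
finger_gap: 45.3
```

Request:
{"api": "apply_moves", "payload": {"rows": [[0.6,[-0.002,0,0.0004],[0,0,0]],[0.6,[-0.001,0,0.0002],[0,0,0]],[0.6,[0,0,0],[0,0,0]]]}}

```text
time: 10.02
ee_pos: [611.3, 177.4, 178.3]
tool_rot: [[0.979, -0.001, -0.202], [-0.0, -1.0, 0.0], [-0.202, -0.0, -0.979]]
wrist_force: [4.8, -1.8, 1.3]
finger_gap: 44.9
```

Request:
{"api": "apply_moves", "payload": {"rows": [[0.6,[-0.0015,0,0.0003],[0,0,0]],[0.6,[0,0,0],[0,0,0]]]}}

```text
time: 10.28
ee_pos: [609.6, 177.4, 178.2]
tool_rot: [[0.979, -0.0, -0.203], [-0.0, -1.0, 0.0], [-0.203, -0.0, -0.979]]
wrist_force: [4.3, -2.0, 1.2]
finger_gap: 44.9
```

Request:
{"api": "apply_moves", "payload": {"rows": [[0.6,[-0.001,0,0.0002],[0,0,0]],[0.6,[0,0,0],[0,0,0]]]}}

```text
time: 10.52
ee_pos: [608.9, 177.4, 178.3]
tool_rot: [[0.979, -0.001, -0.202], [-0.0, -1.0, 0.001], [-0.202, -0.0, -0.979]]
wrist_force: [6.5, -2.2, 1.2]
finger_gap: 45.2
```

Request:
{"api": "apply_moves", "payload": {"rows": [[0.6,[-0.001,0,0.0002],[0,0,0]],[0.6,[0,0,0],[0,0,0]]]}}

```text
time: 10.78
ee_pos: [608.7, 177.4, 178.4]
tool_rot: [[0.98, -0.001, -0.2], [-0.001, -1.0, 0.001], [-0.2, -0.001, -0.98]]
wrist_force: [12.2, -1.3, -1.0]
finger_gap: 44.9
```

```bash
python3 bar.py w8; python3 - <<'E'
from plan import *
for B in (S,S+[2,0,0],S+[0,0,2],S+[2.5,0,10],S+[17,0,-3]): print(B,proj('w8',B).round(1))
a=cv2.imread('pics/w8.png')[240:420,200:440]
cv2.imwrite('pics/c8.png',cv2.resize(a,None,fx=2.5,fy=2.5,interpolation=cv2.INTER_CUBIC))
E
```

```text
w8 [608.7 177.4 178.3] [11.7 -1.4 -1.3] 45.4
[(327, 255, 378), (328, 253, 379), (329, 253, 379), (330, 252, 380), (331, 252, 380), (332, 252, 380), (333, 252, 380), (334, 251, 380), (335, 252, 380), (336, 252, 380), (337, 252, 380), (338, 252, 380), (339, 252, 380), (340, 252, 380), (341, 252, 380), (342, 252, 380)]
[608.8 177.3 174. ] [316.9 334.9]
[610.8 177.3 174. ] [316.9 330.5]
[608.8 177.3 176. ] [316.9 338.8]
[611.3 177.3 184. ] [317.  349.9]
[625.8 177.3 171. ] [317.  290.6]
```

View pics/c8.png

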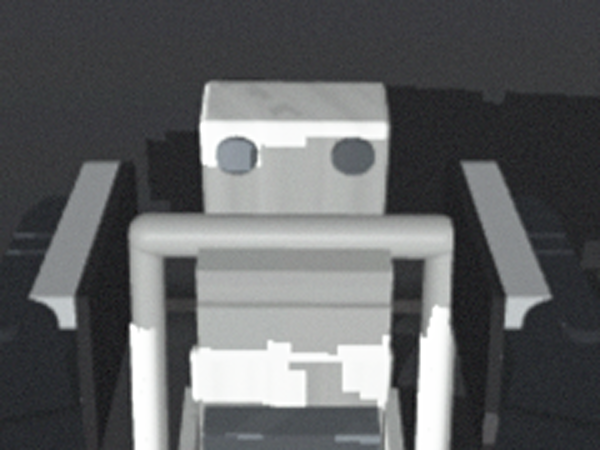

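The bar (v 334.5, seat predicted 334.9) is down on the landing, stopped by the post, and the lip's front face is visible behind it. It is hooked. I'll ease off, open and retract upward.

Request:
{"api": "apply_moves", "payload": {"rows": [[0.6,[0.0007,0,0],[0,0,0]],[0.4,[0,0,0],[0,0,0]],[0.25,[0,0,0],[0,0,0]],[0.25,[0,0,0],[0,0,0]],[0.25,[0,0,-0.02],[0,0,0]],[0.25,[0,0,-0.04],[0,0,0]],[0.4,[0,0,-0.04],[0,0.1,0]],[0.7,[0,0,-0.02],[0,0.1,0]],[1,[0,0,0],[0,0,0]],[1,[0,0,0],[0,0,0]]]}}

```text
time: 12.08
ee_pos: [630.2, 177.1, 296.0]
tool_rot: [[1.0, -0.001, -0.006], [-0.001, -1.0, -0.0], [-0.006, 0.0, -1.0]]
wrist_force: [-0.0, -0.3, -0.6]
finger_gap: 0.4
```

```bash
python3 - <<'E'
from plan import *
save('wrist','w9'); s=status.sense(); print(s['time'],s['ee_pos'],s['finger_gap'],s['wrist_force'],s['tool_rot'].round(3))
for B in (S,S+[2.5,0,10],S+[17,0,-3]): print(proj('w9',B).round(1))
for th in (1.,1.1,1.2):
  for rr,o in((82,6.5),(62,6.5)): print(th,proj('w9',P+rr*np.array([-np.cos(th),0,np.sin(th)])+o*np.array([np.sin(th),0,np.cos(th)])).round(0))
a=cv2.imread('pics/w9.png'); cv2.imwrite('pics/w9v.png',a[100:,120:540])
E
```

```text
12.125 [630.25255374 177.03554093 295.31350476] 0.27899434611887974 [ 0.03223627  0.51199164 -1.32766176] [[ 1.    -0.001 -0.007]
 [-0.001 -1.    -0.   ]
 [-0.007  0.    -1.   ]]
[316.1 268.2]
[316.1 270.5]
[316.1 241.1]
1.0 [316. 477.]
1.0 [316. 438.]
1.1 [316. 472.]
1.1 [316. 433.]
1.2 [316. 465.]
1.2 [316. 427.]
```

View pics/w9v.png

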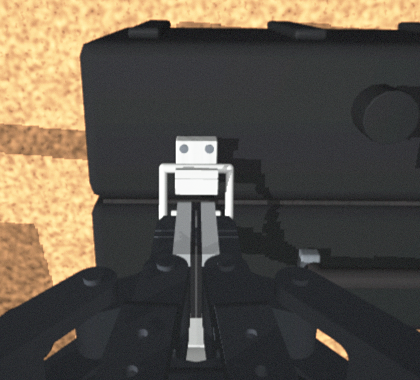

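The loop bar is caught at the lip (image v≈267, 268 predicted) and the jaws are shut. Next I move to the lever face.

Request:
{"api": "apply_moves", "payload": {"rows": [[1,[-0.037,0,0],[0,-0.007,0]],[1,[-0.038,0,0.005],[0,0,0]],[1,[0,0,0.022],[0,0,0]],[1,[0,0,0.022],[0,0,0]],[1,[0,0,0],[0,0,0]]]}}

```text
time: 12.75
ee_pos: [554.0, 176.9, 245.4]
tool_rot: [[1.0, -0.0, -0.017], [-0.001, -1.0, -0.001], [-0.017, 0.001, -1.0]]
wrist_force: [-0.2, -0.3, 1.6]
finger_gap: -0.1
```

```bash
python3 - <<'E'
from plan import *
s=status.sense(); T=s['ee_pos']; print(T,s['wrist_force'],s['tool_rot'].round(3))
for th in np.arange(1.1,-.01,-.1):
    q=P+62*np.array([-np.cos(th),0,np.sin(th)])+6.5*np.array([np.sin(th),0,np.cos(th)]); 
    # -x tip corner on the face at 66->73 mm
    rr=62+11*(1-th/1.1); c=P+rr*np.array([-np.cos(th),0,np.sin(th)])+6.5*np.array([np.sin(th),0,np.cos(th)])
    print(round(th,2),'spot',q.round(1)[[0,2]],'TCP',(c+[11,0,14])[[0,2]].round(1))
E
```

```text
[553.96828645 176.87564284 245.40342145] [-0.18235917 -0.26952799  1.55839182] [[ 1.    -0.    -0.017]
 [-0.001 -1.    -0.001]
 [-0.017  0.001 -1.   ]]
1.1 spot [533.5 232.2] TCP [544.5 246.2]
1.0 spot [527.8 229.7] TCP [538.2 244.5]
0.9 spot [522.4 226.6] TCP [532.1 242.2]
0.8 spot [517.3 223. ] TCP [526.2 239.2]
0.7 spot [512.6 218.9] TCP [520.5 235.5]
0.6 spot [508.3 214.4] TCP [515.2 231.2]
0.5 spot [504.5 209.4] TCP [510.2 226.3]
0.4 spot [501.2 204.1] TCP [505.8 220.9]
0.3 spot [498.5 198.5] TCP [501.8 214.9]
0.2 spot [496.3 192.7] TCP [498.5 208.5]
0.1 spot [494.8 186.7] TCP [495.8 201.7]
-0.0 spot [493.8 180.5] TCP [493.8 194.5]
```

Request:
{"api": "apply_moves", "payload": {"rows": [[1,[-0.0095,0,-0.0008],[0,0.017,0]],[1,[-0.0063,0,0.0017],[0,0,0]],[1,[-0.0061,0,0.0023],[0,0,0]],[1,[0,0,0],[0,0,0]]]}}

```text
time: 13.25
ee_pos: [532.8, 177.6, 245.1]
tool_rot: [[1.0, -0.0, 0.006], [-0.0, -1.0, 0.0], [0.006, -0.0, -1.0]]
wrist_force: [3.0, 0.6, 1.4]
finger_gap: 0.0
```

Request:
{"api": "apply_moves", "payload": {"rows": [[1,[-0.0059,0,0.003],[0,0,0]],[1,[-0.0057,0,0.0037],[0,0,0]],[1,[-0.0053,0,0.0043],[0,0,0]],[1,[0,0,0],[0,0,0]]]}}

```text
time: 13.75
ee_pos: [516.4, 177.5, 233.8]
tool_rot: [[1.0, -0.0, 0.007], [-0.0, -1.0, 0.0], [0.007, -0.0, -1.0]]
wrist_force: [4.3, 0.4, 1.9]
finger_gap: -0.0
```

Request:
{"api": "apply_moves", "payload": {"rows": [[1,[-0.005,0,0.0055],[0,0,0]],[1,[-0.0046,0,0.006],[0,0,0]],[1,[-0.004,0,0.0065],[0,0,0]],[1,[0,0,0],[0,0,0]]]}}

```text
time: 14.25
ee_pos: [502.1, 177.4, 215.2]
tool_rot: [[1.0, -0.0, 0.004], [-0.0, -1.0, -0.0], [0.004, 0.0, -1.0]]
wrist_force: [0.2, 0.8, 0.6]
finger_gap: -0.2
```

Request:
{"api": "apply_moves", "payload": {"rows": [[1,[-0.0035,0,0.0055],[0,0,0]],[1,[-0.0025,0,0.0055],[0,0,0]],[1,[0,0,0],[0,0,0]]]}}

```text
time: 14.62
ee_pos: [495.7, 177.2, 203.5]
tool_rot: [[1.0, 0.0, 0.003], [0.0, -1.0, -0.001], [0.003, 0.001, -1.0]]
wrist_force: [0.7, 0.2, 0.2]
finger_gap: -0.0
```

Request:
{"api": "apply_moves", "payload": {"rows": [[1,[-0.0015,0,0.004],[0,0,0]],[1,[0,0,0.003],[0,0,0]],[1,[0,0,0],[0,0,0]]]}}

```text
time: 15.0
ee_pos: [494.9, 177.4, 196.9]
tool_rot: [[1.0, -0.0, 0.005], [-0.0, -1.0, -0.0], [0.005, 0.0, -1.0]]
wrist_force: [0.9, -0.6, 0.1]
finger_gap: 0.2
```

Request:
{"api": "apply_moves", "payload": {"rows": [[1,[0,0,0.0012],[0,0,0]],[1,[0,0,0],[0,0,0]]]}}

```text
time: 15.25
ee_pos: [495.1, 177.4, 196.0]
tool_rot: [[1.0, -0.0, 0.005], [-0.0, -1.0, 0.0], [0.005, -0.0, -1.0]]
wrist_force: [0.9, -0.5, -0.7]
finger_gap: 0.2
```

```bash
python3 - <<'E'
from plan import *
save('wrist','w10'); save('scene','s10'); save('top','t10')
b=cv2.imread('pics/s10.png')[190:310,330:450]; t=cv2.imread('pics/t10.png')[160:270,210:320]
b=cv2.resize(b,(300,300),interpolation=cv2.INTER_CUBIC);t=cv2.resize(t,(300,300),interpolation=cv2.INTER_CUBIC)
w=cv2.imread('pics/w10.png')[:,:]; w=w[0:480,170:470]; o=np.zeros((600,600,3),np.uint8); o[:300,:300]=b;o[300:,:300]=t;o[:480,300:]=w
cv2.imwrite('pics/c10.png',o)
for B in (S,S+[2.5,0,10],S+[17,0,-3]): print(proj('w10',B).round(1))
E
```

```text
[317.7 -15.3]
[317.8 -34.6]
[317.8 -75.7]
```

View pics/c10.png

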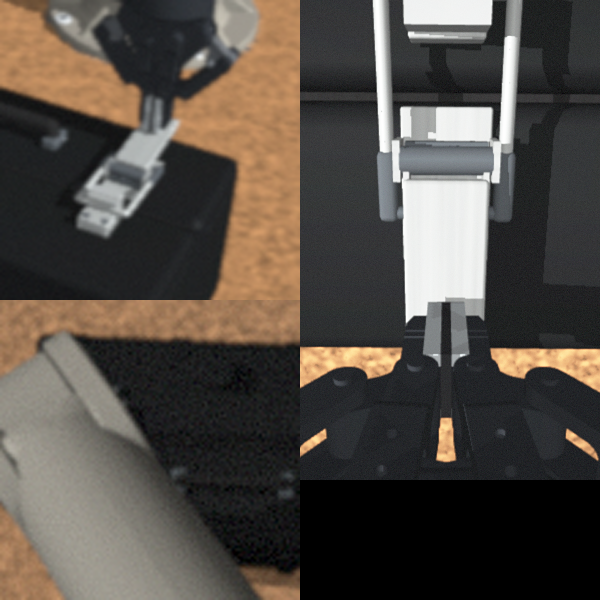

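The lever lies flat, the loop is stretched to the keeper, and the fingertip is just above the strip at the press spot. I'll press down in small steps.

Request:
{"api": "apply_moves", "payload": {"rows": [[1,[-0.001,0,0.001],[0,0,0]],[1,[0,0,0],[0,0,0]]]}}

```text
time: 15.65
ee_pos: [494.0, 177.4, 194.9]
tool_rot: [[1.0, -0.0, 0.005], [-0.0, -1.0, -0.0], [0.005, 0.0, -1.0]]
wrist_force: [0.5, 1.1, -0.7]
finger_gap: 0.1
```

Request:
{"api": "apply_moves", "payload": {"rows": [[1,[0,0,0.0007],[0,0,0]],[1,[0,0,0],[0,0,0]]]}}

```text
time: 15.9
ee_pos: [494.1, 177.5, 194.5]
tool_rot: [[1.0, -0.0, 0.005], [-0.0, -1.0, 0.0], [0.005, -0.0, -1.0]]
wrist_force: [-2.3, -1.0, 5.6]
finger_gap: 0.0
```

Request:
{"api": "apply_moves", "payload": {"rows": [[1,[0,0,0.0004],[0,0,0]],[1,[0,0,0],[0,0,0]]]}}

```text
time: 16.15
ee_pos: [494.1, 177.5, 194.4]
tool_rot: [[1.0, -0.0, 0.005], [-0.0, -1.0, -0.0], [0.005, 0.0, -1.0]]
wrist_force: [-3.9, -2.5, 10.5]
finger_gap: -0.0
```

Request:
{"api": "apply_moves", "payload": {"rows": [[1,[0,0,0.0007],[0,0,0]],[1,[0,0,0],[0,0,0]]]}}

```text
time: 16.4
ee_pos: [494.1, 177.5, 194.3]
tool_rot: [[1.0, -0.0, 0.006], [-0.0, -1.0, -0.0], [0.006, 0.0, -1.0]]
wrist_force: [-7.6, -2.2, 19.2]
finger_gap: 0.1
```

Request:
{"api": "apply_moves", "payload": {"rows": [[1,[0,0,0],[0,0,0]],[1,[0,0,0],[0,0,0]],[1,[0,0,0],[0,0,0]]]}}

```text
time: 16.77
ee_pos: [494.1, 177.5, 194.3]
tool_rot: [[1.0, -0.0, 0.006], [-0.0, -1.0, -0.0], [0.006, 0.0, -1.0]]
wrist_force: [-7.5, -3.7, 19.8]
finger_gap: 0.1
```

Request:
{"api": "apply_moves", "payload": {"rows": [[1,[0,0,0],[0,0,0]],[1,[0,0,0],[0,0,0]],[1,[0,0,0],[0,0,0]]]}}

```text
time: 17.15
ee_pos: [494.2, 177.5, 194.3]
tool_rot: [[1.0, -0.0, 0.006], [-0.0, -1.0, -0.0], [0.006, 0.0, -1.0]]
wrist_force: [-8.3, -3.2, 19.8]
finger_gap: 0.2
```

Request:
{"api": "apply_moves", "payload": {"rows": [[1,[0,0,-0.0015],[0,0,0]],[1,[0,0,-0.01],[0,0,0]],[1,[0,0,-0.05],[0,0,0]],[1,[0,0,-0.05],[0,0,0]],[1,[0.03,0,-0.03],[0,0,0]],[1,[0,0,0],[0,0,0]],[1,[0,0,0],[0,0,0]]]}}

```text
time: 18.02
ee_pos: [522.7, 177.4, 334.2]
tool_rot: [[1.0, -0.0, 0.004], [-0.0, -1.0, -0.0], [0.004, 0.0, -1.0]]
wrist_force: [0.2, -0.1, -0.8]
finger_gap: -0.0
```

```bash
python3 - <<'E'
from plan import *
save('wrist','w11'); save('scene','s11')
s=status.sense(); print(s['time'],s['ee_pos'],s['wrist_force'])
# lever flatness / bar check: bright-strip extent along the lever's midline, predicted vs seen
g=cv2.cvtColor(cv2.imread('pics/w11.png'),cv2.COLOR_BGR2GRAY)
pts={'seat':S,'lipfront':S+[2.5,0,10],'landing end':S+[17,0,-3],'tip flat':P+[-82,0,6.5],'pivot':P+[0,0,6.5]}
for k,B in pts.items(): print(k,proj('w11',B).round(1))
u=int(proj('w11',S)[0]); print('mid',[int(x) for x in g[::4,u]])
uo=int(round(proj('w11',S+[-10,21,0])[0])); print('rail',uo,[int(x) for x in g[::4,uo]])
g0=cv2.imread('pics/s10.png').astype(int); g1=cv2.imread('pics/s11.png').astype(int)
d=np.abs(g0-g1).max(2)
q=proj('s11',P+[-82,0,4]); print('scene tip',q.round(1),'hinge',proj('s11',P).round(1),'diff near keeper/lever',d[245:290,360:385].max())
E
```

```text
18.125 [522.44401395 177.30909471 333.89853545] [ 0.31234698 -0.14190557 -0.67086021]
seat [316.8  91.9]
lipfront [316.8  87.1]
landing end [316.8  63.7]
tip flat [316.4 289.4]
pivot [316.6 176.1]
mid [51, 57, 57, 51, 54, 54, 57, 49, 55, 55, 55, 54, 54, 54, 56, 53, 206, 244, 245, 244, 245, 243, 243, 245, 244, 246, 246, 247, 247, 141, 50, 52, 33, 33, 25, 41, 37, 200, 244, 244, 244, 245, 136, 124, 145, 127, 141, 236, 243, 244, 243, 243, 244, 244, 243, 243, 243, 243, 242, 243, 243, 244, 243, 243, 243, 242, 243, 243, 243, 239, 246, 249, 247, 215, 221, 225, 31, 35, 36, 36, 41, 33, 39, 40, 39, 37, 34, 37, 34, 45, 45, 50, 50, 51, 45, 51, 47, 45, 51, 48, 48, 43, 49, 44, 44, 205, 209, 214, 199, 182, 197, 212, 191, 207, 198, 208, 33, 26, 35, 37]
rail 284 [50, 57, 56, 54, 55, 51, 56, 54, 54, 54, 53, 57, 56, 52, 57, 56, 56, 50, 57, 54, 53, 51, 71, 248, 230, 238, 239, 240, 241, 243, 244, 245, 247, 247, 250, 249, 251, 252, 252, 252, 252, 252, 253, 231, 142, 140, 143, 142, 139, 144, 143, 137, 84, 49, 51, 51, 54, 53, 53, 53, 50, 51, 49, 53, 55, 49, 50, 46, 47, 49, 38, 223, 216, 210, 208, 196, 212, 164, 222, 63, 44, 41, 37, 38, 55, 45, 32, 38, 39, 40, 39, 41, 77, 47, 47, 40, 40, 42, 32, 42, 35, 30, 37, 41, 40, 39, 40, 40, 38, 39, 37, 40, 37, 37, 41, 34, 42, 29, 31, 29]
scene tip [393.1 237.8] hinge [379.  258.8] diff near keeper/lever 51
```

```bash
python3 -c "
from bench import order; print(order.job_done())"
```

```text
the job is handed in; nothing more can be done
None
```

The open latch (the +y one) is hooked and shut, its lever lies flat, and the job is handed in at about 18 s of the 61 s allowed.

- **Hooking:** I pinched the loop's rails and regripped once so the fingertips would clear the case. I laid the bar on the landing about 9 mm beyond the seat, with 11 N contact, then drew it under the lip until the post stopped it at about 12 N. It did not catch on the way.
- **Closing:** I pushed the lever over centre with the shut fingertips. The readings between moves stayed at about 5 N or less, and the lever went flat by itself.
- **Seating push:** I held 19–20 N vertical at the press spot for about 0.75 s, with about 8 N sideways and 22 N in total. Then I retracted fully.

**Last checks:**
- The last picture I viewed, just before the push, showed the lever flat and the loop stretched to the keeper.
- After retracting, the wrist image put the bar within about 2 px of its predicted seat. The lever strip appears as a flat lever should, though the shut fingers may hide its tip.
- The wrist force was back to about zero.
- I did not re-measure the cap or the table items. The arm made no contact near them.
- No check failed at the end. Partway through, the bar turned out a few millimetres lower in the grip than first estimated, which is why I regripped.

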